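# Weigh the tote of bolts

### The arm

A 6-joint arm with a two-finger parallel gripper is mounted at the origin on a cart in front of the work surface, level with it; the furniture and walls round the work are solid. World frame = base frame: x ahead of the robot, y to its left, z up, the work surface at z = 0. Lengths are in m, angles in degrees, forces in N, time in s.
With the tool pointing down it reaches from about 0.325 to 0.85 m from the base axis. Payload 15.5 kg.
Tool frame: the origin (TCP) lies on the front face of the gripper's body, between the roots of the fingers; the fingertips stand 78 mm ahead of it and the grasp point (between the pads) lies 60 mm ahead of it; z points along the fingers, y is the line along which they close (so a half turn about z gives the same grasp; the last joint's range is limited). The gripper opens to 91 mm and grips with 3 to 60 N. Pads are 32 mm wide; open, the fingers measure 118 mm over their backs; the gripper's body (76 mm by 178 mm) begins 60 mm behind the grasp point.
Start: joints at [-5.472, 28.281, 77.091, -0, 74.628, -5.472], TCP at [0.625, 0, 0.292] pointing down, gripper open.
Joint ranges: [-166.48, 166.48], [-47.26, 123.95], [12.59, 153.08], [-70.14, 250.14], [6.76, 159.57], [-176.63, 176.63]. Speed limits (degrees/s): [108.29, 108.29, 147.25, 172.46, 172.46, 172.46].

### API

Orientations are given as a 3x3 rotation matrix whose columns are the frame's x, y, z axes.
In Python, from workcell import get_obs, optics, sign_off gives the robot as it stands.
- The arm moves only by the tool carry_out, never from a script. Its argument "commands" is a list of rows, each an object of numbers: "dx", "dy", "dz": the shift along the tool's x, y, z in cm; "spin": the turn about the tool's z in degrees; "hand": the gripper's target within -1 to 1 (fully open at 1, half-way at 0, shut at -1). In form: [{"dx": .., "dy": .., "dz": .., "spin": .., "hand": ..}, ...]. A call has 1 to 20 rows; each row is the pose to reach, as a shift and turn from the pose commanded when the call began, along the tool's axes at that moment; what a row does not reach only later rows make up. A row lasts 1/8 s, in which the tool goes at most 62.5 mm and 10.7 degrees, less where a joint would pass 70% of its speed; a pose out of reach is approached as far as the arm can. A call with a gripper value outside its range is refused whole. The fingers move at their own pace and stop on an object; "newtons" is the grip in N (left out, the last holds). Time passes only in rows, so rows that repeat a pose let the fingers close. It gives the time, the measured TCP pose, the force, the opening and the grip force at its end, in the units of the state.
- get_obs(): the state, without advancing time (a new reading comes with each control period).
- optics.capture(name): name is "scene" or "side" or "wrist"; returns a dict with "image" (480x640x3 uint8, blue, green, red), "fx", "fy", "cx", "cy" (pixels), "rvec" (rotation vector, rad) and "tvec" (3), from world to camera coordinates, as OpenCV has them. Camera axes: x right, y down, z forward; pixel columns grow to the right and rows downward; lengths in m; the calibration is good to about 2 mm. A picture is of the moment at which its call begins. There is no depth.
- sign_off(): hands the job in; it is judged then, once.
The state is a dict: "time_s": time; "q": joint angles; "dq": joint speeds; "joint_torque": joint torques, N m; "eef_pos": TCP position; "eef_rot": TCP orientation; "force": force on the tool from outside, world axes, zero at the start; "wrist_torque": the same for the moment, N m; "width": opening from 0.0 (shut) to 1.0 (fully open); "finger_force": force on a finger pad.
Only numpy, scipy, OpenCV 4.12 (cv2) and the standard library are available. Lean on these libraries where they do the work, as an engineer would, in place of code of your own. Each camera call takes 0.05 s, during which the arm holds its last target. There are 200 camera calls.

### The job

We need to know how many bolts are left: pick up the short plywood tote with the bolts in it by its wooden handle bar and set it down, without dropping it, in the middle of the pan of the bench scale, lined up with the pan's long sides (either way round), and let go. Leave the long tote with the screwdriver where it stands.

Things in the scene. Friction and masses are not known exactly. Their poses are not given: they have to be found in the camera images.
- short_tote_handle (a point): Middle of the handle bar of the loose short tote: open plywood box 150x90x50 mm with bolts in two compartments, 0.4-0.75 kg, end boards up to 137 mm. The round bar, 22 mm thick, 132 mm free, 65 mm free below it, runs lengthwise, axis 115 mm above the tote's underside. The tote balances about this point. x along bar and tote length, y across, z up.
- long_tote_handle (a point): Middle of the handle bar of the long tote (to be left alone): same make, width, height and bar height (115 mm above its underside), but 205 mm long, no middle partition, and a yellow screwdriver in it. Either tote may be the left one. x along the bar, z up.
- pan_centre (a point): Centre of the upper face of the bench scale's flat, rimless steel pan, 40 mm above the bench, fixed. Pan 196 mm along x (long sides), 150 mm along y; z up. The grey housing below it reaches 158 mm toward -x, where the small blank display is.

How it is judged:
By the outcome, as a careful person would: the job done as asked, in the order asked, and still so for the second after the job is handed in, with the robot touching nothing.
It also fails if it takes over 43 s, if anything falls off the work surface, if the arm or the gripper's body presses on something with over 40 N, if the wrist force passes 120 N, or if a joint passes its speed limit or range.

## Working session

There is one attempt and no reset: what is moved stays moved. The work goes in short steps, Python scripts to look and compute and a tool call to move; the robot and the scene stay as the last step left them, time stands still between calls to the robot, and variables do not carry over. Pictures are saved under pics/ and viewed, at most 10 in all, crops included, and the job is handed in when it is done.

Besides the shell and the picture viewer there is one more tool, called after "Call:" as name([rows], argument=value, ...), one row to a line, values as JSON. carry_out: Moves the arm, as the interface text tells. Its arguments: {"type":"object","properties":{"commands":{"type":"array"},"newtons":{"type":"number"}},"required":["commands"]}

```bash
mkdir -p pics
cat > h.py <<'E'
import cv2, numpy as np
from workcell import get_obs, optics, sign_off
def cap(n, f=None):
    c=optics.capture(n)
    if f: cv2.imwrite('pics/'+f,c['image'])
    c['R']=cv2.Rodrigues(np.array(c['rvec'],float))[0]; c['t']=np.array(c['tvec'],float).ravel()
    return c
def ray(c,u,v):
    d=c['R'].T@np.array([(u-c['cx'])/c['fx'],(v-c['cy'])/c['fy'],1.]); return -c['R'].T@c['t'],d
def plane(c,u,v,z):
    o,d=ray(c,u,v); return o+d*(z-o[2])/d[2]
def proj(c,p):
    q=c['R']@np.array(p,float)+c['t']; return np.array([c['fx']*q[0]/q[2]+c['cx'],c['fy']*q[1]/q[2]+c['cy']])
E
python3 - <<'E'
from h import *
import pickle
a=[cap(n,n+'0.png') for n in('scene','side','wrist')]
pickle.dump(a,open('c0.pkl','wb'))
for c in a: print(-c['R'].T@c['t'],c['fx'])
o=get_obs();print(o['eef_pos'],o['eef_rot'],o['time_s'])
E
```

```text
[-0.10453045 -0.81547417  0.57691053] 534.546616608534
[ 0.19271528 -0.81791574  0.84214367] 506.2532176016458
[0.62492968 0.07654847 0.38533591] 430.10806547084104
[6.24782679e-01 1.85917573e-05 2.91768733e-01] [[-3.92149568e-05  9.99999561e-01 -9.36429426e-04]
 [ 9.99999998e-01  3.92579710e-05  4.59158663e-05]
 [ 4.59526085e-05 -9.36427623e-04 -9.99999560e-01]] 0.15
```

View pics/scene0.png

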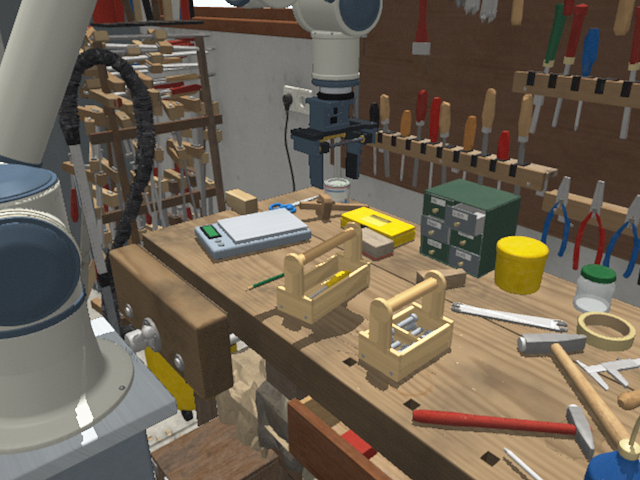

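View pics/side0.png

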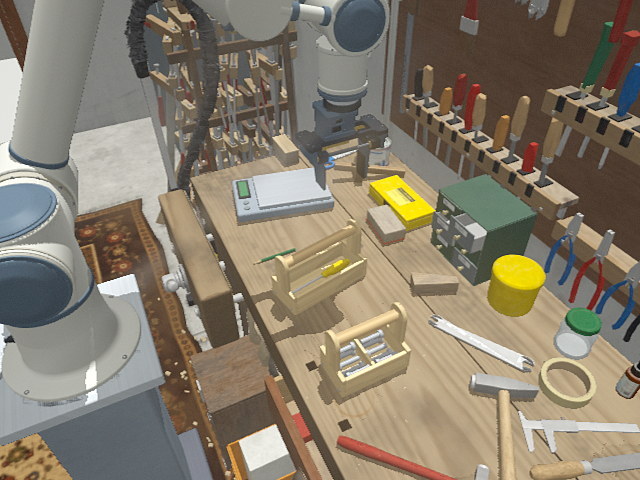

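View pics/wrist0.png

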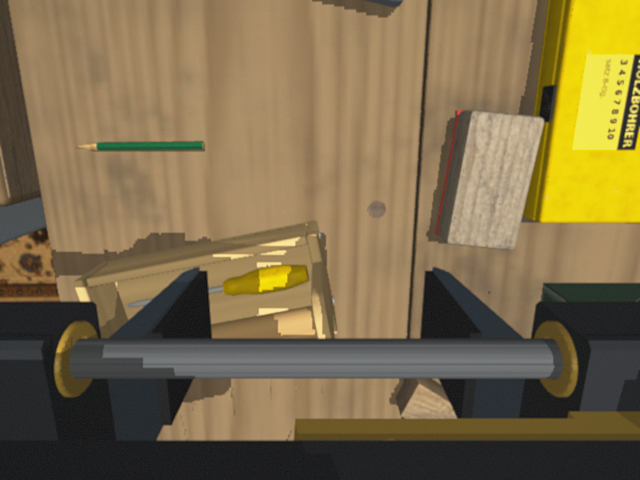

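The scene view shows the short tote with bolts on the right: bar from about (384,306) to (436,279), and (326,349) to (401,314) in the side view. The long tote with the screwdriver is behind it. The scale is at the back left, pan about (249,185)–(333,208) in the side view. The wrist view shows the long tote's tray and no scale.

Run:
```python
from h import *
import pickle
s,d,w=pickle.load(open('c0.pkl','rb'))
print('short',plane(s,384,304,.115),plane(s,436,280,.115),plane(d,328,347,.115),plane(d,400,316,.115))
print('long',plane(s,292,263,.115),plane(s,352,234,.115),plane(d,282,264,.115),plane(d,355,232,.115))
for p in [(249,185),(320,171),(333,200),(261,209)]: print('pan',plane(d,*p,.04))
# light steel mask around the scale
a=cv2.resize(d['image'][160:225,225:345],None,fx=5,fy=5,interpolation=cv2.INTER_CUBIC)
b=cv2.resize(d['image'][290:400,310:420],None,fx=3,fy=3,interpolation=cv2.INTER_CUBIC)
o=np.zeros((600,800,3),np.uint8);o[:325,:600]=a[:325,:600];o[325:600,:330]=b[:275]
cv2.imwrite('pics/crop1.png',o)
```

```text
short [ 0.46313573 -0.30555419  0.115     ] [ 0.59264128 -0.30982259  0.115     ] [ 0.43143029 -0.32267952  0.115     ] [ 0.58264612 -0.31906906  0.115     ]
long [ 0.43930649 -0.08872187  0.115     ] [ 0.61883956 -0.06472562  0.115     ] [ 0.44002583 -0.09010636  0.115     ] [ 0.62489682 -0.06833937  0.115     ]
pan [0.50524651 0.32064492 0.04      ]
pan [0.71088191 0.29282762 0.04      ]
pan [0.68100782 0.15131957 0.04      ]
pan [0.49613898 0.20231766 0.04      ]
```

View pics/crop1.png

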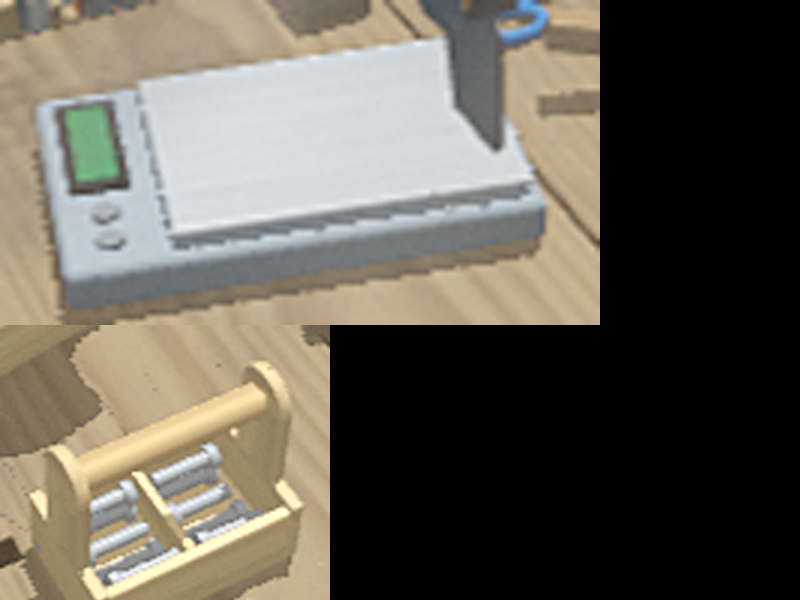

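The crop shows the pan corners at side pixels (252.6,176.4), (259.6,207.2) and (331.4,196.8), with the fourth behind a finger. The free bar's axis runs from (338.3,337.7) to (398.3,312.3).

Run:
```python
from h import *
import pickle
s,d,w=pickle.load(open('c0.pkl','rb'))
P=[plane(d,*p,.04) for p in [(252.6,176.4),(259.6,207.2),(331.4,196.8)]]
print(P,'centre',(P[0]+P[2])/2)
e=P[2]-P[1];print(np.degrees(np.arctan2(e[1],e[0])),np.linalg.norm(e),np.linalg.norm(P[1]-P[0]))
B=[plane(d,*p,.115) for p in [(338.3,337.7),(398.3,312.3)]];e=B[1]-B[0]
print('bar',B,(B[0]+B[1])/2,np.linalg.norm(e),np.degrees(np.arctan2(e[1],e[0])))
```

```text
[array([0.52885426, 0.35637571, 0.04      ]), array([0.49561151, 0.21130136, 0.04      ]), array([0.68369312, 0.16610756, 0.04      ])] centre [0.60627369 0.26124164 0.04      ]
-13.511347630907341 0.19343518328140027 0.1488342968858826
bar [array([ 0.45701995, -0.31261477,  0.115     ]), array([ 0.58468183, -0.31001439,  0.115     ])] [ 0.52085089 -0.31131458  0.115     ] 0.12768835794913072 1.1669112722823092
```

Call:
carry_out([
  {"dx": -4, "dy": -1.3, "spin": 9, "dz": 0, "hand": 1},
  {"dx": -8, "dy": -2.6, "spin": 18, "dz": 0, "hand": 1},
  {"dx": -12, "dy": -4, "spin": 27, "dz": 0, "hand": 1},
  {"dx": -16, "dy": -5.3, "spin": 36, "dz": 0, "hand": 1},
  {"dx": -20, "dy": -6.6, "spin": 45, "dz": 0, "hand": 1},
  {"dx": -24, "dy": -8, "spin": 54, "dz": 0, "hand": 1},
  {"dx": -28, "dy": -9.3, "spin": 63, "dz": 0, "hand": 1},
  {"dx": -31.1, "dy": -10.4, "spin": 72, "dz": 0, "hand": 1},
  {"dx": -31.1, "dy": -10.4, "spin": 81, "dz": 0, "hand": 1},
  {"dx": -31.1, "dy": -10.4, "spin": 89, "dz": 0, "hand": 1},
  {"dx": -31.1, "dy": -10.4, "spin": 89, "dz": 0, "hand": 1},
  {"dx": -31.1, "dy": -10.4, "spin": 89, "dz": 0, "hand": 1},
  {"dx": -31.1, "dy": -10.4, "spin": 89, "dz": 0, "hand": 1},
])

```text
time_s: 1.78
eef_pos: [0.521, -0.3109, 0.2922]
eef_rot: [[1.0, 0.02, -0.0], [0.02, -1.0, 0.0], [-0.0, -0.0, -1.0]]
force: [0.3, -0.5, -0.2]
width: 1.003
finger_force: 0.0
```

Run:
```python
from h import *
import pickle
a=[cap('wrist','w1.png'),cap('side','s1.png')];pickle.dump(a,open('c1.pkl','wb'))
c=a[0]
for p in [(.455,-.312,.115),(.521,-.311,.115),(.587,-.310,.115)]:print(proj(c,p))
print(-c['R'].T@c['t'],get_obs()['eef_rot'])
s,d=c['image'],a[1]['image']
cv2.imwrite('pics/v1.png',np.vstack([np.hstack([cv2.resize(s,(400,300)),cv2.resize(d[250:,200:],(400,300))]),cv2.resize(d[140:230,210:450],(800,300))]))
```

```text
[316.07763091 333.64676976]
[316.61787231 242.29365302]
[317.23129734 138.56541482]
[ 0.597149   -0.3089004   0.38580669] [[ 9.99825233e-01  1.86949718e-02  2.38525936e-05]
 [ 1.86949728e-02 -9.99825233e-01 -4.22493159e-05]
 [ 2.30585752e-05  4.26878557e-05 -9.99999999e-01]]
```

View pics/v1.png

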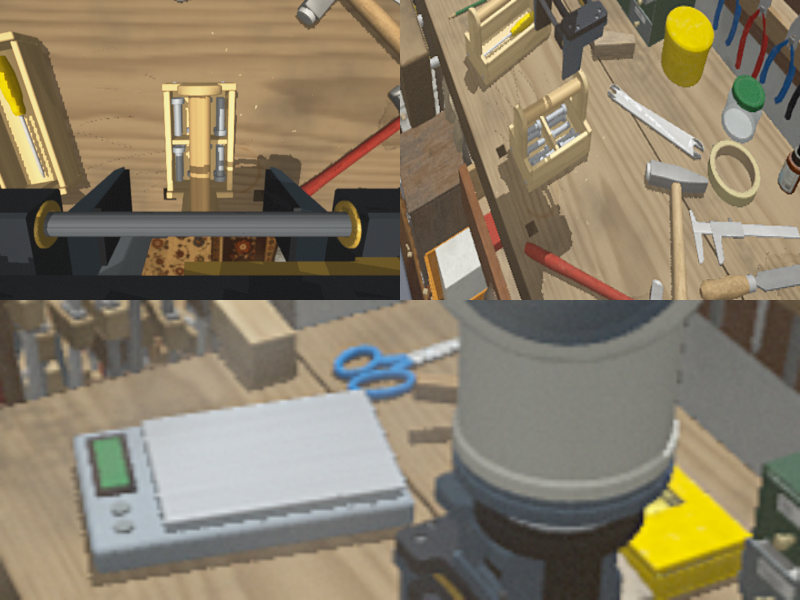

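The wrist view shows the bar down the middle at column ≈ 320, with the far end board's inner edge at row ≈ 155. The side view now shows all four pan corners: (252.6,176.6), (258.9,208.1), (332.1,197.6) and (321.6,167.6).

Run:
```python
from h import *
import pickle
w,d=pickle.load(open('c1.pkl','rb'))
print('inner/outer far',plane(w,318,155,.137),plane(w,318,133,.137))
print('tote tray',[plane(w,*p,.05) for p in [(264,139),(376,141),(264,310),(374,310)]])
print('bar',plane(w,321,165,.126),plane(w,321,260,.126))
P=[plane(d,*p,.04) for p in [(252.6,176.6),(258.9,208.1),(332.1,197.6),(321.6,167.6)]]
print(np.mean(P,0))
for i,j in((1,2),(0,3),(1,0),(2,3)):
  e=P[j]-P[i];print(np.degrees(np.arctan2(e[1],e[0])),np.linalg.norm(e))
img=w['image'][100:300,240:400];hsv=cv2.cvtColor(img,cv2.COLOR_BGR2HSV)
for r in(70,90,110,130,150,170): print(100+r,[tuple(map(int,img[r,k])) for k in range(50,112,5)])
```

```text
inner/outer far [ 0.5787451  -0.31054056  0.137     ] [ 0.59086959 -0.31027727  0.137     ]
tote tray [array([ 0.58342451, -0.26983224,  0.05      ]), array([ 0.58366703, -0.35499831,  0.05      ]), array([ 0.44214292, -0.26810552,  0.05      ]), array([ 0.44404418, -0.36142787,  0.05      ])]
bar [ 0.57209849 -0.31253218  0.126     ] [ 0.51247541 -0.31393941  0.126     ]
[0.60688839 0.25816011 0.04      ]
-13.663837352859467 0.19669676219864915
-14.076035541616877 0.20022511395831863
76.26778629448899 0.15125453227308036
74.9199943344737 0.14985974820289533
170 [(87, 89, 90), (94, 138, 165), (98, 144, 171), (115, 178, 221), (123, 194, 231), (126, 197, 234), (127, 203, 236), (133, 209, 238), (116, 182, 223), (79, 120, 151), (97, 144, 172), (90, 125, 147), (109, 112, 110)]
190 [(93, 92, 88), (94, 140, 167), (161, 234, 249), (113, 178, 219), (124, 197, 232), (125, 196, 233), (129, 201, 236), (131, 208, 238), (115, 180, 222), (76, 118, 146), (96, 143, 171), (88, 116, 134), (131, 132, 130)]
210 [(112, 112, 108), (94, 141, 168), (176, 174, 169), (110, 174, 217), (124, 196, 232), (123, 195, 232), (129, 201, 236), (132, 206, 239), (116, 181, 223), (75, 116, 147), (94, 138, 166), (101, 102, 101), (186, 188, 184)]
230 [(140, 210, 240), (139, 206, 239), (143, 216, 239), (112, 173, 217), (125, 196, 232), (124, 194, 231), (126, 199, 235), (131, 206, 238), (116, 181, 222), (79, 120, 149), (100, 147, 174), (95, 133, 158), (144, 196, 225)]
250 [(102, 105, 100), (93, 139, 167), (108, 165, 201), (107, 165, 210), (122, 193, 232), (121, 193, 231), (127, 199, 235), (132, 205, 238), (113, 180, 222), (74, 116, 146), (96, 143, 171), (92, 108, 118), (138, 139, 137)]
270 [(101, 101, 99), (92, 139, 166), (98, 146, 175), (70, 103, 128), (75, 115, 143), (72, 111, 138), (77, 117, 146), (81, 124, 155), (77, 117, 147), (62, 94, 117), (97, 142, 170), (92, 100, 108), (189, 191, 188)]
```

Call:
carry_out([
  {"dx": -0.6, "dy": 0.15, "dz": 3, "spin": 0, "hand": 1},
  {"dx": -0.6, "dy": 0.15, "dz": 6, "spin": 0, "hand": 1},
  {"dx": -0.6, "dy": 0.15, "dz": 9, "spin": 0, "hand": 1},
  {"dx": -0.6, "dy": 0.15, "dz": 11, "spin": 0, "hand": 1},
  {"dx": -0.6, "dy": 0.15, "dz": 11.7, "spin": 0, "hand": 1},
  {"dx": -0.6, "dy": 0.15, "dz": 11.7, "spin": 0, "hand": 1},
  {"dx": -0.6, "dy": 0.15, "dz": 11.7, "spin": 0, "hand": -1},
  {"dx": -0.6, "dy": 0.15, "dz": 11.7, "spin": 0, "hand": -1},
  {"dx": -0.6, "dy": 0.15, "dz": 11.7, "spin": 0, "hand": -1},
  {"dx": -0.6, "dy": 0.15, "dz": 11.7, "spin": 0, "hand": -1},
  {"dx": -0.6, "dy": 0.15, "dz": 11.7, "spin": 0, "hand": -1},
  {"dx": -0.6, "dy": 0.15, "dz": 11.7, "spin": 0, "hand": -1},
  {"dx": -0.6, "dy": 0.15, "dz": 11.7, "spin": 0, "hand": -1},
  {"dx": -0.6, "dy": 0.15, "dz": 11.7, "spin": 0, "hand": -1},
], newtons=50)

```text
time_s: 3.62
eef_pos: [0.515, -0.3127, 0.1752]
eef_rot: [[1.0, 0.017, -0.0], [0.017, -1.0, -0.0], [-0.0, 0.0, -1.0]]
force: [-0.5, -0.5, -0.7]
width: 0.231
finger_force: 50.0
```

Call:
carry_out([
  {"dx": 0, "dy": 0, "dz": -0.5, "spin": 0, "hand": -1},
  {"dx": 0, "dy": 0, "dz": -1.5, "spin": 0, "hand": -1},
  {"dx": 0, "dy": 0, "dz": -3, "spin": 0, "hand": -1},
  {"dx": 0, "dy": 0, "dz": -5, "spin": 0, "hand": -1},
  {"dx": 0, "dy": 0, "dz": -7, "spin": 0, "hand": -1},
  {"dx": 0, "dy": 0, "dz": -9, "spin": 0, "hand": -1},
  {"dx": 0, "dy": 0, "dz": -11, "spin": 0, "hand": -1},
  {"dx": 0, "dy": 0, "dz": -13, "spin": 0, "hand": -1},
  {"dx": 0, "dy": 0, "dz": -15, "spin": 0, "hand": -1},
  {"dx": 0, "dy": 0, "dz": -17, "spin": 0, "hand": -1},
  {"dx": 0, "dy": 0, "dz": -18.5, "spin": 0, "hand": -1},
  {"dx": 0, "dy": 0, "dz": -19, "spin": 0, "hand": -1},
  {"dx": 0, "dy": 0, "dz": -19, "spin": 0, "hand": -1},
  {"dx": 0, "dy": 0, "dz": -19, "spin": 0, "hand": -1},
])

```text
time_s: 5.38
eef_pos: [0.5148, -0.3124, 0.3645]
eef_rot: [[1.0, 0.017, -0.001], [0.017, -1.0, 0.001], [-0.001, -0.001, -1.0]]
force: [-1.0, -0.6, -6.1]
width: 0.236
finger_force: 50.0
```

Run:
```python
from h import *
import pickle
a=[cap('wrist'),cap('side')];pickle.dump(a,open('c2.pkl','wb'))
o=get_obs();print(o['wrist_torque'],o['eef_pos'])
u,v=proj(a[1],o['eef_pos']-np.array([0,0,.1])).astype(int);print(u,v)
u0=max(0,min(400,u-120));v0=max(0,min(300,v-90))
cv2.imwrite('pics/v2.png',np.hstack([cv2.resize(a[0]['image'],(400,300)),cv2.resize(a[1]['image'][v0:v0+180,u0:u0+240],(400,300))]));print(u0,v0)
```

```text
[0.05015636 0.02729818 0.04538075] [ 0.514852   -0.3124964   0.36455006]
370 267
250 177
```

View pics/v2.png

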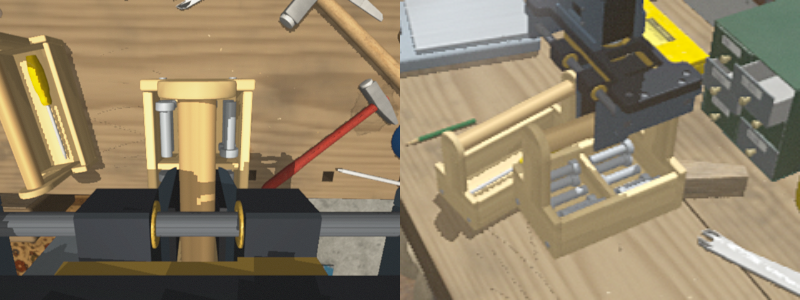

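The tote hangs level in the grip. Wrist: far board's inner edge at row ≈ 155. Side: lower near corners at about (343,332) and (420,297).

Run:
```python
from h import *
import pickle
w,d=pickle.load(open('c2.pkl','rb'));z=.3645
for r in(80,97):print(plane(w,318,r*1.6,z-.038))
A=plane(d,343,332,z-.175),plane(d,419.8,297,z-.175);print(A,np.mean(A,0))
for p in [(146,83),(250,83)]:print(plane(w,p[0]*1.6,p[1]*1.6,z-.125))
# sharp edges along bar column in wrist
g=cv2.cvtColor(w['image'],cv2.COLOR_BGR2GRAY)[110:175,310:330].mean(1).astype(int);print(list(g))
```

```text
[ 0.58899445 -0.31128926  0.3265    ]
[ 0.58109374 -0.31144404  0.3265    ]
(array([ 0.44206046, -0.35752913,  0.1895    ]), array([ 0.59627692, -0.34923454,  0.1895    ])) [ 0.51916869 -0.35338184  0.1895    ]
[ 0.58462148 -0.27015638  0.2395    ]
[ 0.58610636 -0.35209959  0.2395    ]
[np.int64(155), np.int64(155), np.int64(156), np.int64(156), np.int64(156), np.int64(157), np.int64(157), np.int64(157), np.int64(157), np.int64(158), np.int64(157), np.int64(157), np.int64(156), np.int64(157), np.int64(157), np.int64(146), np.int64(128), np.int64(119), np.int64(117), np.int64(126), np.int64(164), np.int64(207), np.int64(221), np.int64(222), np.int64(221), np.int64(222), np.int64(222), np.int64(222), np.int64(222), np.int64(222), np.int64(222), np.int64(222), np.int64(222), np.int64(223), np.int64(223), np.int64(223), np.int64(223), np.int64(223), np.int64(223), np.int64(223), np.int64(223), np.int64(223), np.int64(223), np.int64(223), np.int64(222), np.int64(221), np.int64(221), np.int64(218), np.int64(189), np.int64(129), np.int64(119), np.int64(126), np.int64(130), np.int64(152), np.int64(187), np.int64(207), np.int64(211), np.int64(210), np.int64(210), np.int64(210), np.int64(210), np.int64(210), np.int64(209), np.int64(210), np.int64(210)]
```

Call:
carry_out([
  {"dx": 0.2, "dy": -1, "dz": 0, "spin": 0, "hand": -1},
  {"dx": 0.5, "dy": -3, "dz": 0, "spin": 1, "hand": -1},
  {"dx": 1.1, "dy": -6, "dz": 0, "spin": 2, "hand": -1},
  {"dx": 1.8, "dy": -10, "dz": 0, "spin": 3, "hand": -1},
  {"dx": 2.5, "dy": -14, "dz": 0, "spin": 4, "hand": -1},
  {"dx": 3.2, "dy": -18, "dz": 0, "spin": 5, "hand": -1},
  {"dx": 3.9, "dy": -22, "dz": 0, "spin": 6, "hand": -1},
  {"dx": 4.7, "dy": -26, "dz": 0, "spin": 7, "hand": -1},
  {"dx": 5.4, "dy": -30, "dz": 0, "spin": 8, "hand": -1},
  {"dx": 6.1, "dy": -34, "dz": 0, "spin": 9, "hand": -1},
  {"dx": 6.8, "dy": -38, "dz": 0, "spin": 10, "hand": -1},
  {"dx": 7.5, "dy": -42, "dz": 0, "spin": 11, "hand": -1},
  {"dx": 8.2, "dy": -46, "dz": 0, "spin": 12, "hand": -1},
  {"dx": 8.9, "dy": -50, "dz": 0, "spin": 13, "hand": -1},
  {"dx": 9.5, "dy": -53, "dz": 0, "spin": 14, "hand": -1},
  {"dx": 9.9, "dy": -55.5, "dz": 0, "spin": 15, "hand": -1},
  {"dx": 10.1, "dy": -56.7, "dz": 0, "spin": 15, "hand": -1},
  {"dx": 10.2, "dy": -57, "dz": 0, "spin": 15, "hand": -1},
  {"dx": 10.2, "dy": -57, "dz": 0, "spin": 15, "hand": -1},
  {"dx": 10.2, "dy": -57, "dz": 0, "spin": 15, "hand": -1},
])

```text
time_s: 7.98
eef_pos: [0.6071, 0.2583, 0.3653]
eef_rot: [[0.97, -0.243, -0.0], [-0.243, -0.97, -0.0], [-0.0, 0.0, -1.0]]
force: [-0.1, -0.2, -5.4]
width: 0.23
finger_force: 50.0
```

Run:
```python
from h import *
import pickle
a=[cap('wrist'),cap('side')];pickle.dump(a,open('c3.pkl','wb'))
o=get_obs();print(o['eef_pos'],o['force'])
cv2.imwrite('pics/v3.png',np.hstack([cv2.resize(a[0]['image'],(400,300)),cv2.resize(a[1]['image'][60:240,210:450],(400,300))]))
```

```text
[0.60710984 0.25842436 0.36530239] [ 0.3359111   0.12611663 -5.9903714 ]
```

View pics/v3.png

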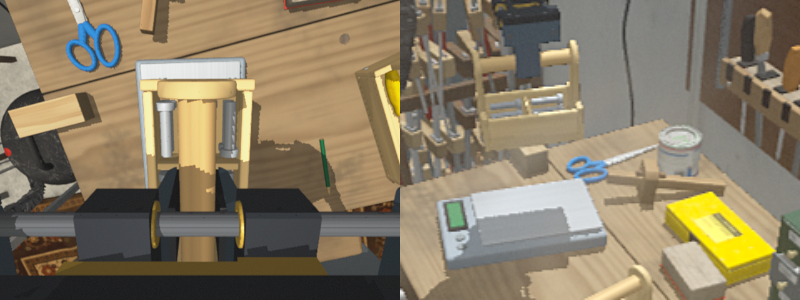

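The wrist view shows the pan's far edge above the tote, from about (219,102) to (390,96) in full pixels. The side view shows the tote hanging level above the scale. I'll zoom in on the edge to line it up.

Run:
```python
from h import *
import pickle
w,d=pickle.load(open('c3.pkl','rb'))
cv2.imwrite('pics/v4.png',cv2.resize(w['image'][80:220,205:405],None,fx=4,fy=4,interpolation=cv2.INTER_CUBIC))
e=np.array([.6071,.2584]);a=np.radians(-14);ux=np.array([np.cos(a),np.sin(a)]);uy=np.array([-ux[1],ux[0]])
for i in(98,):
  for j in(75,-75):
    p=e+ux*i/1e3+uy*j/1e3; q=proj(w,[*p,.04]); print('pred corner',(q-[205,80])*4)
```

```text
pred corner [118.94519406  66.49149739]
pred corner [768.3308509   66.45219377]
```

View pics/v4.png

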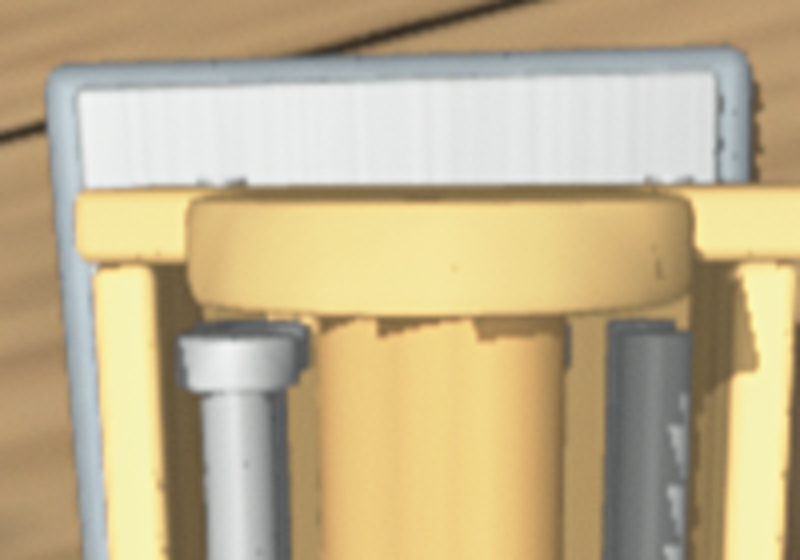

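The pan's far corners are at crop pixels (80,92) and (715,71), i.e. (225,103) and (383.75,97.75) in the full image.

Run:
```python
from h import *
import pickle
w,d=pickle.load(open('c3.pkl','rb'))
A=plane(w,225,103,.04)[:2];B=plane(w,383.75,97.75,.04)[:2];v=A-B
yaw=np.degrees(np.arctan2(v[1],v[0]))-90;a=np.radians(yaw)
u=np.array([np.cos(a),np.sin(a)]);c=(A+B)/2-.098*u
print(np.linalg.norm(v),yaw,c)
D=c-[.6071,.2584];t=np.radians(-14.06);print('tool dx,dy cm',100*D@[np.cos(t),np.sin(t)],100*D@[np.sin(t),-np.cos(t)])
s=cv2.Rodrigues # tote axis vs tool: inner bar edges
for p in [(260+0,180),(260,260)]:pass
# second check: tote end board top (z=eef-.125) line, crop (78,192)-(800,186)
z=.3653-.125
p=plane(w,205+78/4,80+192/4,z)[:2]-plane(w,205+795/4,80+187/4,z)[:2];print('tote yaw',np.degrees(np.arctan2(p[1],p[0]))-90)
```

```text
0.14711067158626998 -12.202930728041935 [0.60581006 0.26668079]
tool dx,dy cm -0.3263018353307543 -0.7719341353949298
tote yaw -13.61789506264742
```

Call:
carry_out([
  {"dx": -0.1, "dy": -0.3, "dz": 1, "spin": -0.5, "hand": -1},
  {"dx": -0.2, "dy": -0.7, "dz": 3, "spin": -1.2, "hand": -1},
  {"dx": -0.2, "dy": -0.7, "dz": 5, "spin": -1.2, "hand": -1},
  {"dx": -0.2, "dy": -0.7, "dz": 7, "spin": -1.2, "hand": -1},
  {"dx": -0.2, "dy": -0.7, "dz": 9, "spin": -1.2, "hand": -1},
  {"dx": -0.2, "dy": -0.7, "dz": 11, "spin": -1.2, "hand": -1},
  {"dx": -0.2, "dy": -0.7, "dz": 12.5, "spin": -1.2, "hand": -1},
  {"dx": -0.2, "dy": -0.7, "dz": 13, "spin": -1.2, "hand": -1},
  {"dx": -0.2, "dy": -0.7, "dz": 13, "spin": -1.2, "hand": -1},
  {"dx": -0.2, "dy": -0.7, "dz": 13, "spin": -1.2, "hand": -1},
])

```text
time_s: 9.32
eef_pos: [0.6072, 0.2665, 0.236]
eef_rot: [[0.975, -0.221, 0.001], [-0.221, -0.975, 0.0], [0.001, -0.001, -1.0]]
force: [0.1, -0.1, -6.6]
width: 0.23
finger_force: 50.0
```

Run:
```python
from h import *
import pickle
a=[cap('wrist'),cap('side'),cap('scene')];pickle.dump(a,open('c4.pkl','wb'))
o=get_obs();print(o['eef_pos'],o['force'],o['eef_rot'][0])
cv2.imwrite('pics/v5.png',np.vstack([cv2.resize(a[0]['image'][60:210,200:400],(800,600))[:340],cv2.resize(a[1]['image'][130:220,225:350],(360,260)).copy().repeat(1,0) if 0 else np.hstack([cv2.resize(a[1]['image'][130:220,225:363],(400,260)),cv2.resize(a[2]['image'][180:270,190:328],(400,260))])]))
```

```text
[0.60701614 0.26643583 0.23581268] [-0.33171248 -0.58595686 -5.51401616] [ 9.75160005e-01 -2.21499862e-01  8.81224505e-04]
```

View pics/v5.png

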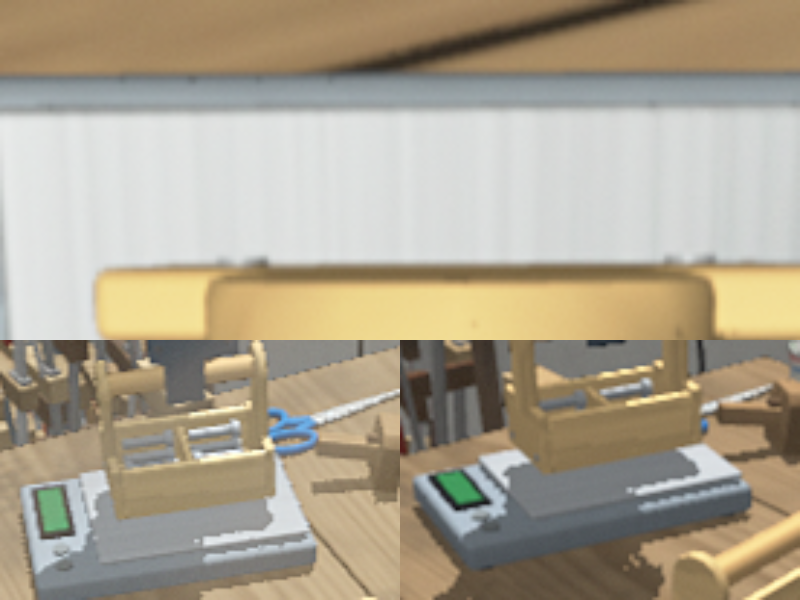

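The tote end and pan edge are now parallel in the wrist view (pan edge at crop row ≈ 107, tote edge at ≈ 266). The pan's left corner is at about (201,87) in full pixels, and the right one lies outside the crop.

Run:
```python
from h import *
import pickle
w=pickle.load(open('c4.pkl','rb'))[0];g=cv2.cvtColor(w['image'],cv2.COLOR_BGR2HSV)
m=((g[...,1]<20)&(g[...,2]>190))
for r in(92,100,110,120):
  k=np.where(m[r,150:500])[0]+150;print(r,k.min(),k.max())
L=[];
for col in(230,390):
  L.append((col,np.where(m[60:110,col])[0].min()+60))
print(L)
r=100;k=np.where(m[r,150:500])[0]+150
l,rr=plane(w,k.min(),r,.04),plane(w,k.max()+1,r,.04);top=plane(w,(k.min()+k.max())/2,L[0][1],.04)
e=np.array([.6070,.2664]);t=np.radians(-12.8);X=np.array([np.cos(t),np.sin(t)]);Y=np.array([np.sin(t),-np.cos(t)])
print('width',np.linalg.norm(l-rr),'dy',100*(((l+rr)/2)[:2]-e)@Y,'dx',100*((top[:2]-e)@X-.098))
z=.2358-.125
T=[plane(w,*p,z) for p in [(200+98/4,60+290/4)]];print('tote left corner in tool',(T[0][:2]-e)@X*100,(T[0][:2]-e)@Y*100)
print('tote far board',((plane(w,320,60+266/4,.2358-.125)[:2]-e)@X)*100)
```

```text
92 199 429
100 194 428
110 195 428
120 201 427
[(230, np.int64(88)), (390, np.int64(87))]
width 0.15045074013313756 dy -0.3425069476400822 dx -0.12446912857759507
tote left corner in tool 7.094642581766496 -4.566663559374836
tote far board 7.383761031771151
```

Call:
carry_out([
  {"dx": 0, "dy": -0.15, "dz": 0.4, "spin": 0, "hand": -1},
  {"dx": 0, "dy": -0.15, "dz": 0.8, "spin": 0, "hand": -1},
  {"dx": 0, "dy": -0.15, "dz": 1.2, "spin": 0, "hand": -1},
  {"dx": 0, "dy": -0.15, "dz": 1.5, "spin": 0, "hand": -1},
  {"dx": 0, "dy": -0.15, "dz": 1.7, "spin": 0, "hand": -1},
  {"dx": 0, "dy": -0.15, "dz": 1.85, "spin": 0, "hand": -1},
  {"dx": 0, "dy": -0.15, "dz": 1.95, "spin": 0, "hand": -1},
  {"dx": 0, "dy": -0.15, "dz": 1.95, "spin": 0, "hand": -1},
])

```text
time_s: 10.48
eef_pos: [0.6072, 0.2678, 0.2157]
eef_rot: [[0.975, -0.222, -0.0], [-0.222, -0.975, 0.0], [-0.0, -0.0, -1.0]]
force: [-0.3, 0.7, -5.8]
width: 0.233
finger_force: 50.0
```

Call:
carry_out([
  {"dx": 0, "dy": 0, "dz": 0.04, "spin": 0, "hand": -1},
  {"dx": 0, "dy": 0, "dz": 0.08, "spin": 0, "hand": -1},
  {"dx": 0, "dy": 0, "dz": 0.1, "spin": 0, "hand": -1},
  {"dx": 0, "dy": 0, "dz": 0.1, "spin": 0, "hand": -1},
])

```text
time_s: 10.98
eef_pos: [0.6072, 0.2678, 0.2152]
eef_rot: [[0.975, -0.222, 0.0], [-0.222, -0.975, -0.0], [0.0, -0.0, -1.0]]
force: [-2.4, -3.0, 4.4]
width: 0.234
finger_force: 50.0
```

Call:
carry_out([
  {"dx": 0, "dy": 0, "dz": 0, "spin": 0, "hand": -0.3},
  {"dx": 0, "dy": 0, "dz": 0, "spin": 0, "hand": 0},
  {"dx": 0, "dy": 0, "dz": 0, "spin": 0, "hand": 0.5},
  {"dx": 0, "dy": 0, "dz": 0, "spin": 0, "hand": 0.8},
  {"dx": 0, "dy": 0, "dz": 0, "spin": 0, "hand": 0.8},
  {"dx": 0, "dy": 0, "dz": 0, "spin": 0, "hand": 0.8},
  {"dx": 0, "dy": 0, "dz": -1, "spin": 0, "hand": 0.8},
  {"dx": 0, "dy": 0, "dz": -3, "spin": 0, "hand": 0.8},
  {"dx": 0, "dy": 0, "dz": -6, "spin": 0, "hand": 0.8},
  {"dx": 0, "dy": 0, "dz": -9, "spin": 0, "hand": 0.8},
  {"dx": 0, "dy": 0, "dz": -12, "spin": 0, "hand": 0.8},
  {"dx": 0, "dy": 0, "dz": -15, "spin": 0, "hand": 0.8},
  {"dx": 0, "dy": 0, "dz": -15, "spin": 0, "hand": 0.8},
  {"dx": 0, "dy": 0, "dz": -15, "spin": 0, "hand": 0.8},
])

```text
time_s: 12.72
eef_pos: [0.6069, 0.2678, 0.3646]
eef_rot: [[0.975, -0.222, -0.0], [-0.222, -0.975, -0.0], [-0.0, 0.0, -1.0]]
force: [0.5, -0.4, -0.1]
width: 0.9
finger_force: 0.0
```

Run:
```python
from h import *
import pickle
a=[cap('wrist'),cap('side')];pickle.dump(a,open('c5.pkl','wb'))
print(get_obs()['eef_pos'])
cv2.imwrite('pics/v6.png',np.hstack([cv2.resize(a[0]['image'],(400,300)),cv2.resize(a[1]['image'][110:230,215:375],(400,300))]))
```

```text
[0.60682872 0.2677154  0.3638306 ]
```

View pics/v6.png

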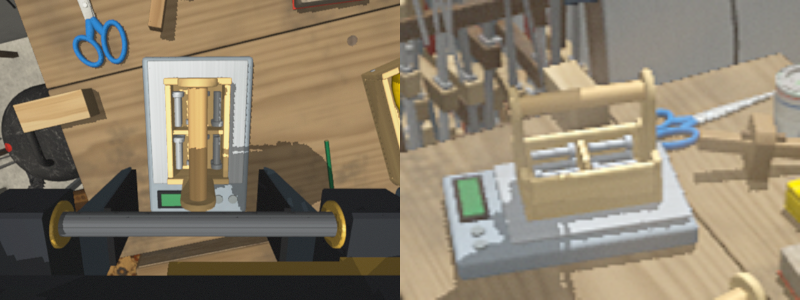

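The tote stands centred and parallel on the pan, with about equal margins either side (pan columns 148–247, tote 165–231 in the wrist view). The gripper is clear of it.

```bash
python3 -c "
from workcell import sign_off
print(sign_off())"
```

```text
the job is handed in; nothing more can be done
None
```

The short tote with the bolts stands in the middle of the scale pan, lined up with its long sides and released with the gripper clear; the long tote was not touched, and the job was handed in at about 13 s.

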